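Square a plate in the corner, then load it in the drilling nest

TASK

The slotted aluminium plate lies askew on the loading half of the blue squaring fixture. Without lifting or tipping it there, slide it over the swarf groove into the corner, press it gently home against the brass end stop (a delicate setting, so never hard; feel for it) and leave it lying flush with the steel fence, let go. Then pick the squared plate up (the fence has a window for a finger) and lay it flat in the grey drilling nest, leaving the other things where they stand.

Things in the scene. Friction and masses are not known exactly. Their poses are not given: they have to be found in the camera images.
- plate: Loose light-metal plate with a slot along its middle, 30 (x) x 85 (y) x 8 (z) mm, about 80 g. Origin: centre of its underside; y is its long axis. It starts flat on the loading half (low y) of the fixture, turned by up to 0.25 rad against it.
- fixture: Fixed squaring fixture, blue table 105 (x) x 270 (y) mm, top 20 mm above its origin (bench height). y runs along it to the brass stop, x toward the steel fence, away from the robot. Table x -55 to +50, y -140 to +130 mm, with a groove 14 mm deep across it, y -24 to -6. Fence: bar along y, face at x +25 mm, 14 thick, 12 high. A plate in the corner has its origin at x +10, 42.5 mm short of the brass face.
- finger_window (a point): Middle of the gap in the fence, on the line of its face, at table height: fixture x +25, y +51.5 mm, axes as the fixture's. The fence spans y -140 to +130 mm of the fixture except this window, y +26 to +77 mm, where the table is flat and a finger can go down behind the plate.
- stop_bracket: Dark steel bracket fixed on the table, 50 (x) x 12 x 14 mm, with a black knob to 26 mm above the table. Origin at table height, fixture x -6.5, y +123 mm, axes as the fixture's. On two rods it carries the brass stop head (50 (x) x 8 x 12 mm), whose face, square to the fence, stands 23 to 35 mm before the bracket's origin (fixture y +88 to +100). Not measured: feel for it, with well under 25 N.
- nest: Drilling nest, fixed to the bench: grey block 62 (x) x 121 (y) mm, origin at bench height. The plate lies on its floor 12 mm above the bench, inside a pocket 34 (x) x 91 (y) mm centred on the origin. Pocket walls are 6 mm high and 8 mm thick; along the long sides they are missing from y -27 to +27 mm, leaving room for fingers.
- round_bar: Bystander: upright turned steel bar 38 mm in diameter, 80 mm high. Origin: centre of its underside.
- oiler: Bystander: amber oil bottle with red spout, 42 mm in diameter, 117 mm high. Origin: centre of its underside.
- bush: Bystander: white turned bush, 45 mm in diameter, 36 mm high. Origin: centre of its underside.
- v_block: Bystander: grey V block 36 x 48 x 34 mm. Origin: centre of its underside.
Mind the look-alikes: they are no part of the job. There is more than one size of the plate; the job needs the smaller.

How it is judged:
On the way, in this order (a step that is already met when the one before it is completed fails the run):
1. the plate is past the groove and pressed against the end stop with at least 1 N (contact force between plate and stop_bracket above 1 N and y of plate in the frame of fixture between 0.042 and 0.061 m and z of plate in the frame of fixture between 0.018 and 0.023 m).
2. the plate lies flat and let go by the stop, within 2 mm of the fence and square to it within 0.03 rad (x of plate in the frame of fixture between 0.008 and 0.0115 m and y of plate in the frame of fixture between 0.042 and 0.061 m and angle between the y axis of plate and the y axis of fixture, either way round below 0.03 rad and z of plate in the frame of fixture between 0.018 and 0.0215 m and contact force between the fingers and plate below 0.1 N and linear speed of plate below 0.01 m/s), for 0.2 s.
At the end, for the whole second after the job is handed in: The plate lies flat, slot up, on the floor of the nest's pocket (centre within 3.5 mm across and 4.5 mm along, underside within 2 mm of the floor), released and at rest (x of plate in the frame of nest between -0.0035 and 0.0035 m and y of plate in the frame of nest between -0.0045 and 0.0045 m and z of plate in the frame of nest between 0.01 and 0.0138 m and angle between the y axis of plate and the y axis of nest, either way round below 0.1 rad and angle between plate's own z axis and vertical below 0.04 rad and linear speed of plate below 0.01 m/s and contact force between the fingers and plate below 0.1 N); the robot touches nothing.
It fails at once if the end stop is pressed with more than 25 N (contact force between anything else and stop_bracket above 25 N).
It fails at once if the plate is lifted more than 10 mm off the table while over the loading half (z of plate in the frame of fixture above 0.03 m and y of plate in the frame of fixture below -0.03 m and x of plate in the frame of fixture below 0.04 m).
It fails at once if the plate tips by more than 0.15 rad on its way over the groove (angle between plate's own z axis and vertical above 0.15 rad and y of plate in the frame of fixture below 0.03 m and x of plate in the frame of fixture below 0.04 m).
It fails at once if a bystander is moved by more than 15 mm (distance of any of round_bar, oiler, bush, v_block from where it was at the start of the episode above 0.015 m).
It also fails if it takes over 58 s, if anything falls off the work surface, if the arm or the gripper's body presses on something with over 40 N, if the wrist force passes 120 N, or if a joint passes its speed limit or range.

ROBOT

A 7-joint arm with a two-finger parallel gripper is mounted at the origin on a cart in front of the work surface, level with it; the furniture and walls round the work are solid. World frame = base frame: x ahead of the robot, y to its left, z up, the work surface at z = 0. Lengths are in m, angles in rad, forces in N, time in s.
With the tool pointing down it reaches from about 0.35 to 0.775 m from the base axis. Payload 3.1 kg.
Tool frame: the origin (TCP) lies at the very end of the fingers, on their centre line; the grasp point (between the pads) lies 19 mm behind it (bot.tcp_to_grasp is the distance from the TCP to the grasp point, in m); z points along the fingers, y is the line along which they close (so a half turn about z gives the same grasp; the last joint's range is limited). The gripper opens to 85 mm and grips with 20 to 120 N. Pads are 22 mm wide; open, the fingers measure 114 mm over their backs; the gripper's body (76 mm by 85 mm) begins 54 mm behind the grasp point. The pads swing forward as they close: fully open they stand 13 mm farther back than shut.
Start: joints at [1.213, 0.311, 0.014, 1.512, -0.004, 1.319, -0.027], TCP at [0.171, -0.523, 0.231] pointing down, gripper open.
Joint ranges: [-2.7, 2.7], [-0.3, 1.91], [-1.27, 1.3], [0.12, 2.57], [-1.44, 4.58], [0.2, 2.03], [-3.05, 3.05]. Speed limits (rad/s): [2.79, 2.79, 3.14, 3.14, 3.14, 3.14, 3.14].

INTERFACE

Orientations are given as a rotation vector (axis times angle).
In Python, from workcell import sensors, eyes, order, bot gives the robot as it stands. The module is installed in compiled form; this text tells all that it offers.
- The arm moves only by the tool servo_tool, never from a script. Its argument "deltas" is a list of rows, each an object of numbers: "tx", "ty", "tz": the shift along the tool's x, y, z in cm; "ax", "ay", "az": the turn, a rotation vector about the tool's x, y, z in rad; "jaw": the finger opening in cm, from 0 to 8.54. A call has 1 to 5 rows; each row is the pose to reach, as a shift and turn from the pose commanded when the call began, along the tool's axes at that moment; what a row does not reach only later rows make up. A row lasts 1/8 s, in which the tool goes at most 62.5 mm and 10.7 degrees, less where a joint would pass 70% of its speed; a pose out of reach is approached as far as the arm can. A call with a gripper value outside its range is refused whole. The fingers move at their own pace and stop on an object; the grip force is fixed at half the most. Time passes only in rows, so rows that repeat a pose let the fingers close. It gives the time, the measured TCP pose, the force, the opening and the grip force at its end, in the units of the state.
- sensors.sense(): the state, without advancing time (a new reading comes with each control period).
- eyes.read_camera(name): name is "scene" or "top" or "wrist"; returns a dict with "image" (384x512x3 uint8, blue, green, red), "fx", "fy", "cx", "cy" (pixels), "rvec" (rotation vector, rad) and "tvec" (3), from world to camera coordinates, as OpenCV has them. Camera axes: x right, y down, z forward; pixel columns grow to the right and rows downward; lengths in m; the calibration is good to about 2 mm. A picture is of the moment at which its call begins. There is no depth.
- order.job_done(): hands the job in; it is judged then, once.
Trained networks look in the newest picture that a camera, given by its name, has taken for a name from the list of things; names that differ only in an ending like _2 or _b are one class to them, and where a whole thing is asked for, a point or a joint stands for the part that bears it (a point fixed in the world has none). Each returns a list of dicts, best first, with "p" (0 to 1); they miss things now and then, are a little off and sometimes report something else, mostly with a low value. They report only what shows in the picture. A call takes as long as a camera call. They do not tell look-alikes from the thing itself.
- eyes.find_in(camera, query): "location" ([x, y, z] in m, in the coordinates of the camera as it stood for that picture, good to about 4 mm: the middle of the surface that is visible of it).
- eyes.pinpoint(camera, query): "location" ([x, y, z] in m, in the coordinates of the camera as it stood for that picture, good to about 4 mm: a listed point, or the origin of a listed thing).
The state is a dict: "clock": time; "q": joint angles; "qvel": joint speeds; "tau": joint torques, N m; "tcp_pos": TCP position; "tool_rot": TCP orientation; "force": force on the tool from outside, world axes, zero at the start; "torque": the same for the moment, N m; "grip_width": finger opening in m; "gripper_force": force on a finger pad.
Only numpy, scipy, OpenCV 4.12 (cv2) and the standard library are available. Lean on these libraries where they do the work, as an engineer would, in place of code of your own. Each camera call takes 0.05 s, during which the arm holds its last target. There are 200 camera calls.

## Working session

There is one attempt and no reset: what is moved stays moved. The work goes in short steps, Python scripts to look and compute and a tool call to move; the robot and the scene stay as the last step left them, time stands still between calls to the robot, and variables do not carry over. Pictures are saved under pics/ and viewed, at most 10 in all, crops included, and the job is handed in when it is done.

Besides the shell and the picture viewer there is one more tool, called in YAML: its name, and indented under it one key for each argument. servo_tool: Moves the arm, as the interface text tells. Its arguments: {"type":"object","properties":{"deltas":{"type":"array","items":{"type":"object","properties":{"tx":{"type":"number"},"ty":{"type":"number"},"tz":{"type":"number"},"ax":{"type":"number"},"ay":{"type":"number"},"az":{"type":"number"},"jaw":{"type":"number"}}}}},"required":["deltas"]}

```bash
mkdir -p pics
cat > h.py <<'E'
import numpy as np, cv2
from scipy.spatial.transform import Rotation as R
from workcell import sensors, eyes, order, bot
def cam(n):
    c=eyes.read_camera(n); c['R']=cv2.Rodrigues(np.array(c['rvec'],float))[0]; c['t']=np.array(c['tvec'],float).ravel(); return c
def w(c,p): return c['R'].T@(np.array(p)-c['t'])
def px(c,P):
    p=c['R']@np.array(P)+c['t']; return np.array([c['fx']*p[0]/p[2]+c['cx'],c['fy']*p[1]/p[2]+c['cy']])
def ray(c,u,v,z):
    d=c['R'].T@np.array([(u-c['cx'])/c['fx'],(v-c['cy'])/c['fy'],1]); o=-c['R'].T@c['t']; return o+d*(z-o[2])/d[2]
E
python3 - <<'E'
from h import *
s=sensors.sense(); print(s['clock'],s['tcp_pos'],s['tool_rot'],s['grip_width'],s['force'],bot.tcp_to_grasp)
for n in ['scene','top']:
    c=cam(n); cv2.imwrite(f'pics/{n}0.png',c['image']); print(n,-c['R'].T@c['t'])
    for q in ['plate','fixture','finger_window','stop_bracket','nest','round_bar','oiler','bush','v_block']:
        for f in ['pinpoint']+(['find_in'] if q in('plate','nest') else []):
            for d in getattr(eyes,f)(n,q)[:4]:
                P=w(c,d['location']); print(q,f,round(d['p'],2),P.round(4),px(c,P).round())
E
```

```text
0.0 [ 0.17058143 -0.522117    0.23021699] [-3.10022630e+00 -4.93720428e-01  7.32175449e-04] 0.08541572151937475 [-0.16282999 -0.75773119 -0.78040668] 0.0187
scene [0.07788854 0.53446563 0.58900433]
plate pinpoint 0.69 [ 0.4587 -0.6511 -0.0029] [329. 167.]
plate pinpoint 0.56 [ 0.4186 -0.2659  0.016 ] [289. 225.]
plate pinpoint 0.15 [ 0.6104 -0.2344 -0.0043] [215. 218.]
plate find_in 0.72 [ 0.4527 -0.6481  0.0132] [331. 163.]
plate find_in 0.52 [ 0.418  -0.2631  0.0237] [289. 223.]
fixture pinpoint 0.62 [ 0.4523 -0.1954  0.0021] [263. 241.]
finger_window pinpoint 0.76 [ 0.4862 -0.1519  0.0208] [241. 240.]
finger_window pinpoint 0.34 [ 0.4687 -0.0787  0.0182] [230. 262.]
stop_bracket pinpoint 0.86 [ 0.4651 -0.076   0.0173] [231. 263.]
nest pinpoint 0.66 [ 0.612  -0.234  -0.0036] [214. 218.]
nest find_in 0.56 [ 0.6028 -0.2228  0.0073] [214. 217.]
round_bar pinpoint 0.74 [ 0.6741 -0.345   0.0023] [217. 191.]
round_bar pinpoint 0.19 [ 0.5035 -0.4816 -0.0024] [293. 186.]
oiler pinpoint 0.88 [ 0.6171 -0.4012 -0.001 ] [245. 188.]
bush pinpoint 0.87 [ 0.5708 -0.0017 -0.0013] [169. 275.]
v_blo
[... 365 characters left out ...]
6 -0.1965 -0.0015] [214. 226.]
finger_window pinpoint 0.85 [ 0.4862 -0.1468  0.0217] [197. 214.]
stop_bracket pinpoint 0.6 [ 0.4638 -0.0754  0.0222] [173. 221.]
nest pinpoint 0.84 [ 0.6095 -0.2319  0.0021] [227. 175.]
nest find_in 0.72 [ 0.6112 -0.2354  0.0123] [228. 174.]
round_bar pinpoint 0.59 [ 0.6747 -0.3456  0.0013] [264. 155.]
round_bar pinpoint 0.5 [ 0.4859 -0.1478  0.0213] [197. 214.]
round_bar pinpoint 0.32 [ 0.4502 -0.199  -0.0009] [215. 227.]
oiler pinpoint 0.65 [ 0.621  -0.399  -0.0009] [281. 173.]
oiler pinpoint 0.17 [ 0.4644 -0.0757  0.0223] [173. 221.]
bush pinpoint 0.42 [ 0.5699 -0.002   0.0027] [152. 186.]
v_block pinpoint 0.78 [ 5.101e-01 -4.813e-01  2.000e-04] [307. 209.]
```

View pictures.

Run:
```python
import cv2
a=cv2.imread('pics/top0.png')[130:290,130:400]; cv2.imwrite('pics/t.png',cv2.resize(a,None,fx=2.95,fy=2.95,interpolation=cv2.INTER_CUBIC))
a=cv2.imread('pics/scene0.png')[140:320,140:370]; cv2.imwrite('pics/s.png',cv2.resize(a,None,fx=3.2,fy=3.2,interpolation=cv2.INTER_CUBIC))
```

```text
(no output)
```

View pics/t.png

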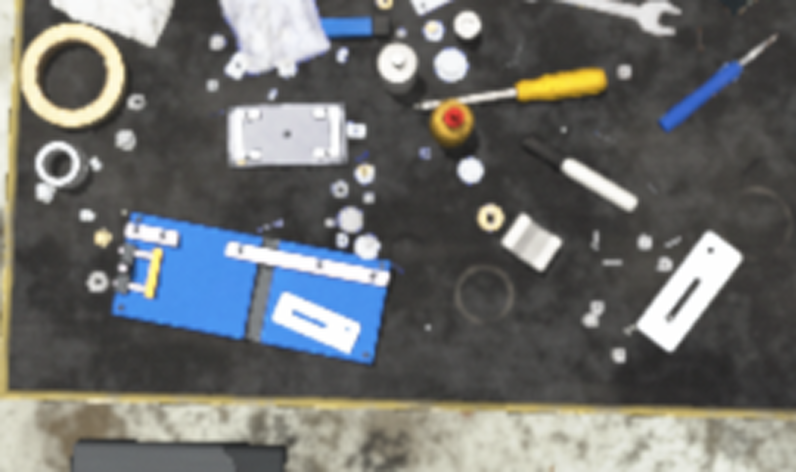

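View pics/s.png

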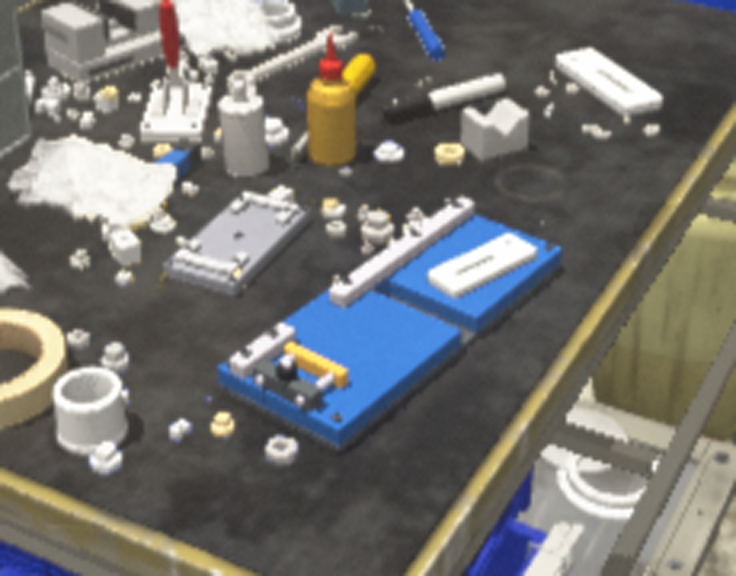

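The plate I need lies on the fixture at full top-image px (236,238). The look-alikes are the larger slotted plate on the bench at (365,227) and, faintly, the nest at (227,175). I choose the one on the blue loading half. The fixture is turned about -10° and the plate about -22°. Next I move above it for a close look.

servo_tool:
  deltas:
    - {"tx": 6,"ty": -3,"tz": -2,"az": -0.18}
    - {"tx": 12,"ty": -6,"tz": -4,"az": -0.36}
    - {"tx": 18,"ty": -9,"tz": -6,"az": -0.54}
    - {"tx": 24,"ty": -12,"tz": -8,"az": -0.72}
    - {"tx": 30,"ty": -15,"tz": -8,"az": -0.9}

```text
schema error: expected keys tx, ty, tz, ax, ay, az, jaw
```

Run:
```python
from h import *
s=sensors.sense(); print(s['clock'],s['tcp_pos'],R.from_rotvec(s['tool_rot']).as_matrix().round(3))
c=cam('wrist'); cv2.imwrite('pics/w1.png',c['image']); print(-c['R'].T@c['t'],c['R'].round(2))
for q in ['plate','fixture','finger_window','stop_bracket','nest']:
    for d in eyes.pinpoint('wrist',q)[:2]:
        P=w(c,d['location']); print(q,round(d['p'],2),P.round(4),px(c,P).round())
```

```text
1.2 [ 0.17083628 -0.52281279  0.23131543] [[ 0.951  0.311 -0.   ]
 [ 0.311 -0.951 -0.   ]
 [-0.     0.    -1.   ]]
[ 0.24999864 -0.49690204  0.37384248] [[ 0.31 -0.95  0.  ]
 [-0.9  -0.29  0.32]
 [-0.31 -0.1  -0.95]]
```

View pics/w1.png

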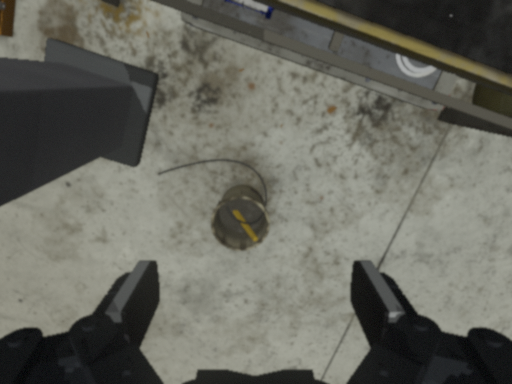

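The move was refused because every key is needed, so the picture shows only the floor. I'm sending it again with all keys.

servo_tool:
  deltas:
    - {"tx": 6,"ty": -3,"tz": -2,"ax": 0,"ay": 0,"az": -0.18,"jaw": 8.5}
    - {"tx": 12,"ty": -6,"tz": -4,"ax": 0,"ay": 0,"az": -0.36,"jaw": 8.5}
    - {"tx": 18,"ty": -9,"tz": -6,"ax": 0,"ay": 0,"az": -0.54,"jaw": 8.5}
    - {"tx": 24,"ty": -12,"tz": -8,"ax": 0,"ay": 0,"az": -0.72,"jaw": 8.5}
    - {"tx": 30,"ty": -15,"tz": -8,"ax": 0,"ay": 0,"az": -0.9,"jaw": 8.5}

```text
clock: 2.12
tcp_pos: [0.3871, -0.3098, 0.31]
tool_rot: [2.571, 1.799, 0.001]
force: [0.9, -0.4, -0.6]
grip_width: 0.0854
gripper_force: 0.0
```

Run:
```python
from h import *
s=sensors.sense(); print(s['clock'],s['tcp_pos'],R.from_rotvec(s['tool_rot']).as_matrix().round(3))
c=cam('wrist'); cv2.imwrite('pics/w2.png',c['image']); print(-c['R'].T@c['t'],c['R'].round(2),c['fx'])
for q in ['plate','fixture','finger_window','stop_bracket','nest']:
    for d in eyes.pinpoint('wrist',q)[:2]:
        P=w(c,d['location']); print(q,round(d['p'],2),P.round(4),px(c,P).round())
```

```text
2.125 [ 0.38713603 -0.30980168  0.30998062] [[ 0.343  0.939  0.003]
 [ 0.939 -0.343 -0.003]
 [-0.002  0.003 -1.   ]]
[ 0.41550627 -0.23139222  0.45237593] [[ 0.94 -0.34  0.  ]
 [-0.32 -0.89  0.32]
 [-0.11 -0.31 -0.95]] 335.2348077002284
plate 0.97 [ 0.4623 -0.6562  0.0028] [369. 326.]
plate 0.61 [ 0.4163 -0.265   0.0155] [263. 106.]
fixture 0.89 [ 0.4472 -0.1973 -0.0017] [268.  43.]
stop_bracket 0.73 [ 0.4539 -0.1981 -0.0042] [273.  42.]
nest 0.85 [ 6.070e-01 -2.329e-01  6.000e-04] [402.  24.]
```

View pics/w2.png

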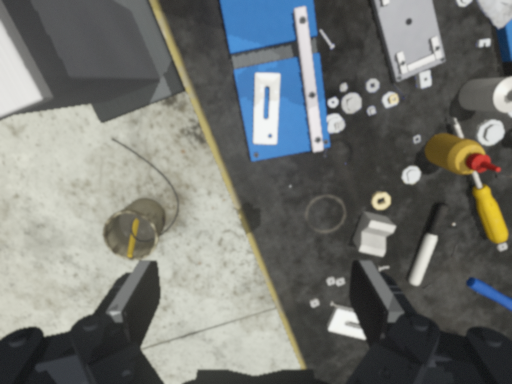

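The small plate is at px (266,108) with the fixture's loading half around it. The nest is at (410,40). The camera looks toward -y, so I step to +y to see the whole fixture.

servo_tool:
  deltas:
    - {"tx": 6,"ty": 1,"tz": 0,"ax": 0,"ay": 0,"az": -0.18,"jaw": 8.5}
    - {"tx": 12,"ty": 2,"tz": 0,"ax": 0,"ay": 0,"az": -0.18,"jaw": 8.5}
    - {"tx": 17,"ty": 2.4,"tz": 0,"ax": 0,"ay": 0,"az": -0.18,"jaw": 8.5}
    - {"tx": 17,"ty": 2.4,"tz": 0,"ax": 0,"ay": 0,"az": -0.18,"jaw": 8.5}

```text
clock: 2.92
tcp_pos: [0.4681, -0.1558, 0.3082]
tool_rot: [-2.4, -2.026, -0.003]
force: [0.4, -0.1, 0.5]
grip_width: 0.0844
gripper_force: 0.0
```

Run:
```python
from h import *
s=sensors.sense(); print(s['clock'],s['tcp_pos'],R.from_rotvec(s['tool_rot']).as_matrix().round(3))
c=cam('wrist'); cv2.imwrite('pics/w3.png',cv2.resize(c['image'],None,fx=1.55,fy=1.55)); np.save('c3.npy',c,allow_pickle=True)
for q in ['plate','fixture','finger_window','stop_bracket','nest']:
    for d in eyes.pinpoint('wrist',q)[:2]:
        P=w(c,d['location']); print(q,round(d['p'],2),P.round(4),px(c,P).round())
```

```text
2.925 [ 0.46813285 -0.1558447   0.30822605] [[ 0.168  0.986  0.001]
 [ 0.986 -0.168  0.002]
 [ 0.002  0.    -1.   ]]
plate 0.68 [ 0.4157 -0.2648  0.0213] [230. 231.]
fixture 0.73 [ 0.4517 -0.1975 -0.0014] [248. 177.]
stop_bracket 0.76 [ 0.4665 -0.0712  0.0219] [241.  81.]
stop_bracket 0.4 [ 0.4883 -0.1509  0.0229] [269. 142.]
nest 0.74 [ 0.61   -0.231   0.0009] [363. 182.]
```

View pics/w3.png

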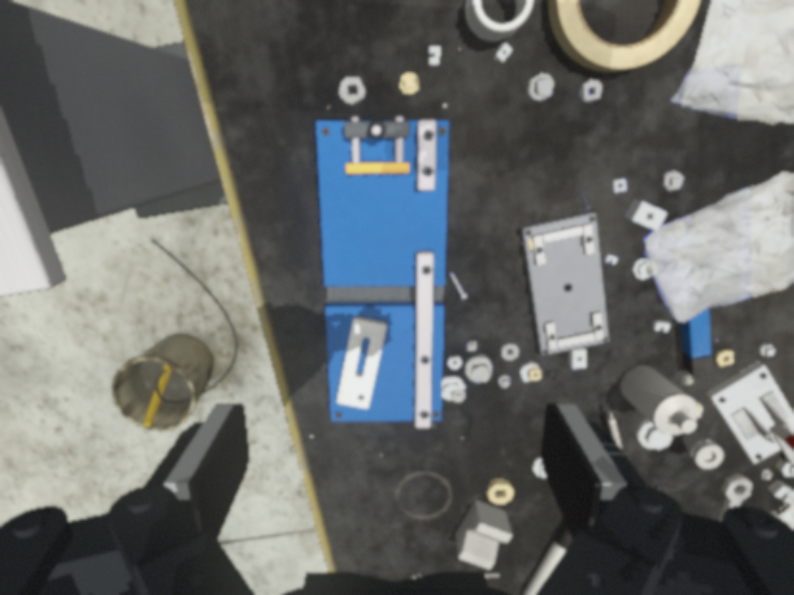

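The fixture, stop, fence, plate (display px ~(362,365)) and nest (~(567,285)) all show clearly. I rectify to metric planes and fit rectangles.

```bash
cat > fit.py <<'E'
from h import *
def warp(c,z,x0=.3,x1=.72,y0=-.42,y1=0.0,s=4000):
    W=[(x0,y0),(x1,y0),(x1,y1),(x0,y1)]
    src=np.float32([px(c,(a,b,z)) for a,b in W]); dst=np.float32([((a-x0)*s,(b-y0)*s) for a,b in W])
    return cv2.warpPerspective(c['image'],cv2.getPerspectiveTransform(src,dst),(int((x1-x0)*s),int((y1-y0)*s)),flags=cv2.INTER_CUBIC),(x0,y0,s)
def rect(m,o,near,lo=1e-4):
    x0,y0,s=o; best=None
    for k in cv2.findContours(m,cv2.RETR_EXTERNAL,cv2.CHAIN_APPROX_NONE)[0]:
        if cv2.contourArea(k)/s**2<lo: continue
        (a,b),(p,q),t=cv2.minAreaRect(k); P=np.array([a/s+x0,b/s+y0]); d=np.hypot(*(P-near))
        if best is None or d<best[0]:
            if p<q: p,q,t=q,p,t+90
            best=(d,P,p/s,q/s,(t+90)%180-90 if 0 else t%180)
    return best and (best[1].round(4),round(best[2],4),round(best[3],4),round(best[4]-90,2))
def blue(c):
    im,o=warp(c,.02); h=cv2.cvtColor(im,cv2.COLOR_BGR2HSV); m=cv2.inRange(h,(100,120,60),(125,255,255))
    return rect(cv2.morphologyEx(m,cv2.MORPH_CLOSE,np.ones((99,99))),o,(.45,-.2),3e-3)
def plate(c,near,z):
    im,o=warp(c,z); h=cv2.cvtColor(im,cv2.COLOR_BGR2HSV); m=cv2.inRange(h,(0,0,165),(180,60,255))
    return rect(cv2.morphologyEx(m,cv2.MORPH_OPEN,np.ones((9,9))),o,near,8e-4)
E
python3 - <<'E'
from fit import *
c=np.load('c3.npy',allow_pickle=True).item()
print('blue',blue(c)); print('plate',plate(c,(.418,-.266),.028))
im,o=warp(c,.012); h=cv2.cvtColor(im,cv2.COLOR_BGR2HSV); m=cv2.inRange(h,(0,0,95),(180,70,255))
x0,y0,s=o; m[:, :int((.565-x0)*s)]=0; m=cv2.morphologyEx(m,cv2.MORPH_OPEN,np.ones((25,25))); m=cv2.morphologyEx(m,cv2.MORPH_CLOSE,np.ones((25,25))); print('nest',rect(m,o,(.61,-.232),3e-3))
im,o=warp(c,.018); v=im[int((-.31-y0)*s):int((-.15-y0)*s),int((.56-x0)*s):int((.66-x0)*s)]
f=im[:, int(.09*s):int(.24*s)]; 
im2,_=warp(c,.032); h=cv2.cvtColor(im2,cv2.COLOR_BGR2HSV); m=cv2.inRange(h,(15,120,120),(35,255,255)); m[:,:int((.40-x0)*s)]=0;m[:,int((.52-x0)*s):]=0; m=cv2.morphologyEx(m,cv2.MORPH_OPEN,np.ones((9,9))); print('brass',rect(m,o,(.46,-.1)))
cv2.imwrite('pics/n.png',np.hstack([cv2.resize(v,(375,600)),cv2.resize(im2[int((-.34-y0)*s):int((-.04-y0)*s),int((.38-x0)*s):int((.52-x0)*s)],(280,600))]))
E
```

```text
blue (array([ 0.4515, -0.2013]), 0.2716, 0.1069, -9.24)
plate (array([ 0.4179, -0.2701]), 0.0853, 0.0321, -21.91)
nest (array([ 0.6177, -0.243 ]), 0.1454, 0.0781, 3.21)
brass (array([ 0.4637, -0.1025]), 0.0465, 0.0065, 80.6)
```

View pics/n.png

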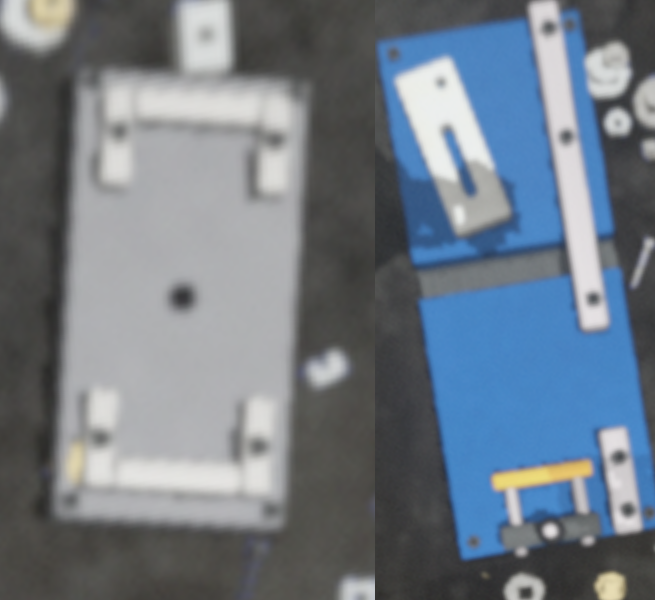

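Fixture pose is about (0.4548, -0.1968), yaw -9.24°. The plate is at (0.418, -0.270), yaw -21.9°, and its fitted size of 85 x 32 mm confirms it is the small one. The brass face is near fixture y 90. The nest is about (0.610, -0.233), yaw +2.9°. I move over the plate now.

servo_tool:
  deltas:
    - {"tx": -5,"ty": -1.2,"tz": 3,"ax": 0,"ay": 0,"az": 0.1,"jaw": 5}
    - {"tx": -10,"ty": -2.5,"tz": 7,"ax": 0,"ay": 0,"az": 0.21,"jaw": 5}
    - {"tx": -12.1,"ty": -3.03,"tz": 12.5,"ax": 0,"ay": 0,"az": 0.213,"jaw": 5}
    - {"tx": -12.1,"ty": -3.03,"tz": 18.5,"ax": 0,"ay": 0,"az": 0.213,"jaw": 5}
    - {"tx": -12.1,"ty": -3.03,"tz": 24.3,"ax": 0,"ay": 0,"az": 0.213,"jaw": 5}

```text
clock: 3.85
tcp_pos: [0.415, -0.2755, 0.0637]
tool_rot: [2.611, 1.745, -0.0]
force: [0.2, -0.3, -0.3]
grip_width: 0.05
gripper_force: 0.0
```

servo_tool:
  deltas:
    - {"tx": 0,"ty": 0,"tz": 0,"ax": 0,"ay": 0,"az": 0,"jaw": 5}
    - {"tx": 0,"ty": 0,"tz": 0,"ax": 0,"ay": 0,"az": 0,"jaw": 5}

```text
clock: 4.1
tcp_pos: [0.4175, -0.2749, 0.0672]
tool_rot: [2.606, 1.748, 0.002]
force: [1.5, -0.6, 0.2]
grip_width: 0.0501
gripper_force: 0.0
```

Run:
```python
from h import *
s=sensors.sense(); M=R.from_rotvec(s['tool_rot']).as_matrix(); print(s['clock'],s['tcp_pos'],M.round(4),s['force'],s['grip_width'])
d=M.T@(np.array([.418,-.27,.03])-s['tcp_pos']); print(d*100)
c=cam('wrist'); cv2.imwrite('pics/w4.png',cv2.resize(c['image'],None,fx=1.2,fy=1.2))
```

```text
4.1 [ 0.41752609 -0.2748897   0.06724888] [[ 3.793e-01  9.253e-01  2.900e-03]
 [ 9.253e-01 -3.793e-01 -2.000e-03]
 [-8.000e-04  3.400e-03 -1.000e+00]] [ 1.53348136 -0.57956342  0.15455499] 0.050103562435579715
[ 0.47326793 -0.15437527  3.72401832]
```

View pics/w4.png

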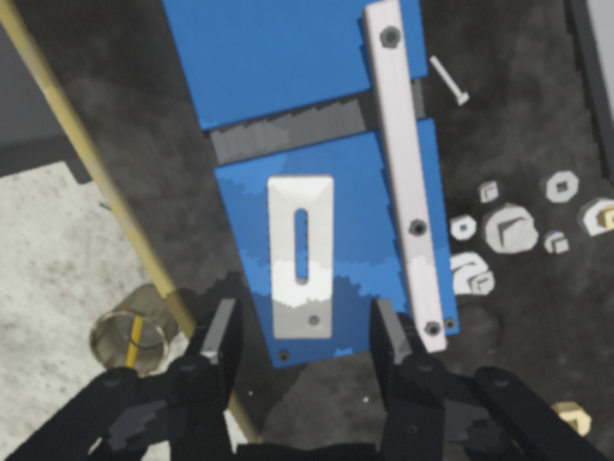

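The plate is centred between the fingers (px 301 vs 305) and parallel to them. I shift 5 mm along it and descend partway.

servo_tool:
  deltas:
    - {"tx": 0.45,"ty": -0.12,"tz": 0,"ax": 0,"ay": 0,"az": 0,"jaw": 3.9}
    - {"tx": 0.45,"ty": -0.12,"tz": 1.5,"ax": 0,"ay": 0,"az": 0,"jaw": 3.9}
    - {"tx": 0.45,"ty": -0.12,"tz": 3.0,"ax": 0,"ay": 0,"az": 0,"jaw": 3.9}
    - {"tx": 0.45,"ty": -0.12,"tz": 3.5,"ax": 0,"ay": 0,"az": 0,"jaw": 3.9}
    - {"tx": 0.45,"ty": -0.12,"tz": 3.5,"ax": 0,"ay": 0,"az": 0,"jaw": 3.9}

```text
clock: 4.78
tcp_pos: [0.4161, -0.2685, 0.0294]
tool_rot: [-2.606, -1.751, 0.001]
force: [-0.1, -0.1, 0.1]
grip_width: 0.0394
gripper_force: 0.0
```

servo_tool:
  deltas:
    - {"tx": 0,"ty": 0,"tz": 0.4,"ax": 0,"ay": 0,"az": 0,"jaw": 3.9}
    - {"tx": 0,"ty": 0,"tz": 0.6,"ax": 0,"ay": 0,"az": 0,"jaw": 3.9}
    - {"tx": 0,"ty": 0,"tz": 0.6,"ax": 0,"ay": 0,"az": 0,"jaw": 3.9}

```text
clock: 5.15
tcp_pos: [0.4168, -0.2689, 0.0243]
tool_rot: [-2.608, -1.752, 0.0]
force: [-0.0, 0.1, 0.3]
grip_width: 0.0389
gripper_force: 0.0
```

servo_tool:
  deltas:
    - {"tx": 0.1,"ty": 0.1,"tz": 0.15,"ax": 0,"ay": 0,"az": 0,"jaw": 3.9}
    - {"tx": 0.1,"ty": 0.1,"tz": 0.3,"ax": 0,"ay": 0,"az": 0,"jaw": 3.9}
    - {"tx": 0.1,"ty": 0.1,"tz": 0.3,"ax": 0,"ay": 0,"az": 0,"jaw": 3.9}

```text
clock: 5.52
tcp_pos: [0.418, -0.2682, 0.0212]
tool_rot: [-2.608, -1.752, 0.0]
force: [-0.2, 0.2, -0.7]
grip_width: 0.0389
gripper_force: 0.0
```

servo_tool:
  deltas:
    - {"tx": 0,"ty": 0,"tz": 0,"ax": 0,"ay": 0,"az": 0,"jaw": 3.4}
    - {"tx": 0,"ty": 0,"tz": 0,"ax": 0,"ay": 0,"az": 0,"jaw": 3.2}

```text
clock: 5.78
tcp_pos: [0.4181, -0.2683, 0.0213]
tool_rot: [2.608, 1.752, -0.0]
force: [0.2, 0.3, 0.1]
grip_width: 0.0323
gripper_force: 0.0
```

servo_tool:
  deltas:
    - {"tx": 0,"ty": 0,"tz": 0,"ax": 0,"ay": 0,"az": 0,"jaw": 2.6}
    - {"tx": 0,"ty": 0,"tz": 0,"ax": 0,"ay": 0,"az": 0,"jaw": 2.6}
    - {"tx": 0,"ty": 0,"tz": 0,"ax": 0,"ay": 0,"az": 0,"jaw": 2.6}

```text
clock: 6.15
tcp_pos: [0.4183, -0.2684, 0.0217]
tool_rot: [2.608, 1.751, 0.0]
force: [-1.5, 0.1, 5.1]
grip_width: 0.0277
gripper_force: 59.5
```

```bash
cat > st.py <<'E'
from h import *
FO=np.array([.4548,-.1968]); FY=np.deg2rad(-9.24)
def st():
    s=sensors.sense(); M=R.from_rotvec(s['tool_rot']).as_matrix(); p=np.array(s['tcp_pos'])
    ex=np.array([np.cos(FY),np.sin(FY)]); ey=np.array([-ex[1],ex[0]]); d=p[:2]-FO
    F=np.array(s['force']); yaw=np.degrees(np.arctan2(M[1,0],M[0,0]))-90
    print('t',s['clock'],'p',p.round(4),'fix',(d@ex*1e3).round(1),(d@ey*1e3).round(1),'yaw',yaw.round(2),'tilt',M[:2,2].round(4),'Ffix',(F[:2]@ex).round(1),(F[:2]@ey).round(1),F[2].round(1),'w',round(s['grip_width'],4),round(s['gripper_force'],1))
    return s,M,ex,ey
E
python3 -c "from st import *;st()"
```

```text
t 6.15 p [ 0.4183 -0.2684  0.0217] fix -24.6 -76.5 yaw -22.23 tilt [ 0.0003 -0.0004] Ffix -1.5 -0.2 5.1 w 0.0277 59.5
```

Gripped at 59 N. I raise it a hair and turn it square to the fixture, still clear of the fence.

servo_tool:
  deltas:
    - {"tx": 0,"ty": 0,"tz": -0.06,"ax": 0,"ay": 0,"az": 0,"jaw": 2.6}
    - {"tx": 0.1,"ty": 0.4,"tz": -0.06,"ax": 0,"ay": 0,"az": -0.07,"jaw": 2.6}
    - {"tx": 0.22,"ty": 0.95,"tz": -0.06,"ax": 0,"ay": 0,"az": -0.15,"jaw": 2.6}
    - {"tx": 0.22,"ty": 0.95,"tz": -0.06,"ax": 0,"ay": 0,"az": -0.227,"jaw": 2.6}
    - {"tx": 0.22,"ty": 0.95,"tz": -0.06,"ax": 0,"ay": 0,"az": -0.227,"jaw": 2.6}

```text
clock: 6.78
tcp_pos: [0.428, -0.27, 0.0218]
tool_rot: [2.393, 2.034, 0.001]
force: [1.1, -0.5, 0.7]
grip_width: 0.0278
gripper_force: 59.3
```

```bash
python3 -c "
from st import *
from fit import *
s,M,ex,ey=st()
c=cam('wrist'); cv2.imwrite('pics/w5.png',c['image']); np.save('c5.npy',c,allow_pickle=True)
print(blue(c),plate(c,s['tcp_pos'][:2],.028))"
```

```text
t 6.775 p [ 0.428  -0.27    0.0218] fix -14.7 -76.6 yaw -9.27 tilt [ 0.0007 -0.0001] Ffix 1.1 -0.4 0.7 w 0.0278 59.3
(array([ 0.4468, -0.2282]), 0.1356, 0.1048, -9.25) (array([ 0.4315, -0.2492]), 0.0434, 0.0304, -8.75)
```

View pics/w5.png

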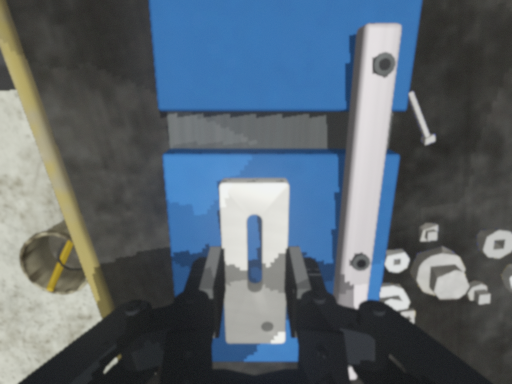

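The picture shows the plate held square (px 253,260) in front of the groove, with the far finger clear of the fence at 345. I slide it over the groove.

servo_tool:
  deltas:
    - {"tx": 2,"ty": 0,"tz": 0,"ax": 0,"ay": 0,"az": 0,"jaw": 2.6}
    - {"tx": 4.5,"ty": 0,"tz": 0,"ax": 0,"ay": 0,"az": 0,"jaw": 2.6}
    - {"tx": 7,"ty": 0,"tz": 0,"ax": 0,"ay": 0,"az": 0,"jaw": 2.6}
    - {"tx": 9.5,"ty": 0,"tz": 0,"ax": 0,"ay": 0,"az": 0,"jaw": 2.6}
    - {"tx": 11.2,"ty": 0,"tz": 0,"ax": 0,"ay": 0,"az": 0,"jaw": 2.6}

```text
clock: 7.45
tcp_pos: [0.4456, -0.1582, 0.0217]
tool_rot: [-2.392, -2.036, 0.0]
force: [-0.7, -1.4, -0.0]
grip_width: 0.0278
gripper_force: 59.2
```

servo_tool:
  deltas:
    - {"tx": 0,"ty": 0,"tz": 0,"ax": 0,"ay": 0,"az": 0,"jaw": 2.6}
    - {"tx": 0,"ty": 0,"tz": 0,"ax": 0,"ay": 0,"az": 0,"jaw": 2.6}

```text
clock: 7.7
tcp_pos: [0.4454, -0.1602, 0.0217]
tool_rot: [2.394, 2.034, -0.001]
force: [0.1, -0.3, -0.3]
grip_width: 0.0275
gripper_force: 59.2
```

```bash
python3 -c "
from st import *
st()
c=cam('wrist'); cv2.imwrite('pics/w6.png',c['image']); np.save('c6.npy',c,allow_pickle=True)"
```

```text
t 7.7 p [ 0.4454 -0.1602  0.0217] fix -15.2 34.6 yaw -9.29 tilt [-0.0004 -0.0005] Ffix 0.2 -0.3 -0.3 w 0.0275 59.2
```

View pics/w6.png

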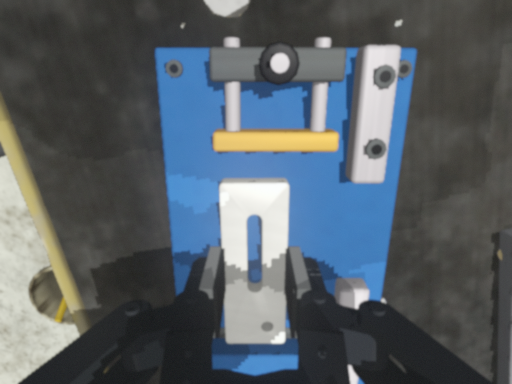

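The plate is past the groove and square. The brass face is ahead at row ~152 and the plate's front edge at row ~180. I compute the gap.

```bash
python3 -c "
from st import *
s,M,ex,ey=st()
c=np.load('c6.npy',allow_pickle=True).item()
for n,u,v,z in [('plate front',253,180,.028),('plate bottomfront',253,179,.024),('plate rear',253,344,.028),('brass top lower edge',275,152,.032),('bracket front?',275,80,.034),('fence face u',349,182,.032),('fence face far',356,50,.032),('plateR',288,182,.028)]:
    P=ray(c,u,v,z)[:2]-FO; print(n,P@ex*1e3,P@ey*1e3)
"
```

```text
t 7.75 p [ 0.4454 -0.1605  0.0217] fix -15.1 34.3 yaw -9.33 tilt [-0.0004 -0.0006] Ffix 0.3 0.6 0.1 w 0.0278 59.2
plate front -15.430728554662602 77.73729728653204
plate bottomfront -15.450617261148663 77.01330876499209
plate rear -15.55790838455637 -8.823316059577085
brass top lower edge -6.604344085850573 90.56445156654209
bracket front? -7.25769711941907 117.78046960735037
fence face u 24.097367578166576 78.06246807832446
fence face far 22.07239622282036 128.0915204325896
plateR -0.5913702541914971 76.85608967281846
```

servo_tool:
  deltas:
    - {"tx": 0.5,"ty": 0,"tz": 0,"ax": 0,"ay": 0,"az": 0,"jaw": 2.6}
    - {"tx": 0.9,"ty": 0,"tz": 0,"ax": 0,"ay": 0,"az": 0,"jaw": 2.6}
    - {"tx": 0.9,"ty": 0.7,"tz": 0,"ax": 0,"ay": 0,"az": 0,"jaw": 2.6}
    - {"tx": 0.9,"ty": 1.4,"tz": 0,"ax": 0,"ay": 0,"az": 0,"jaw": 2.6}
    - {"tx": 0.9,"ty": 1.8,"tz": 0,"ax": 0,"ay": 0,"az": 0,"jaw": 2.6}

```text
clock: 8.38
tcp_pos: [0.466, -0.1535, 0.0219]
tool_rot: [2.392, 2.035, 0.001]
force: [-0.5, 0.1, -0.7]
grip_width: 0.0277
gripper_force: 59.2
```

servo_tool:
  deltas:
    - {"tx": 0,"ty": 0,"tz": 0,"ax": 0,"ay": 0,"az": 0,"jaw": 2.6}
    - {"tx": 0.1,"ty": 0,"tz": 0,"ax": 0,"ay": 0,"az": 0,"jaw": 2.6}
    - {"tx": 0.2,"ty": 0,"tz": 0,"ax": 0,"ay": 0,"az": 0,"jaw": 2.6}

```text
clock: 8.75
tcp_pos: [0.465, -0.1512, 0.0218]
tool_rot: [-2.393, -2.036, 0.0]
force: [-0.1, -0.2, -0.7]
grip_width: 0.0279
gripper_force: 59.2
```

```bash
python3 -c "
from st import *
st()"
```

```text
t 8.75 p [ 0.465  -0.1512  0.0218] fix 2.7 46.6 yaw -9.22 tilt [-0.0004  0.    ] Ffix -0.1 -0.2 -0.7 w 0.0279 59.2
```

servo_tool:
  deltas:
    - {"tx": 0.04,"ty": 0,"tz": 0,"ax": 0,"ay": 0,"az": 0,"jaw": 2.6}
    - {"tx": 0.08,"ty": 0,"tz": 0,"ax": 0,"ay": 0,"az": 0,"jaw": 2.6}
    - {"tx": 0.08,"ty": 0,"tz": 0,"ax": 0,"ay": 0,"az": 0,"jaw": 2.6}

```text
clock: 9.12
tcp_pos: [0.4653, -0.1505, 0.0219]
tool_rot: [2.393, 2.036, -0.0]
force: [0.2, -0.4, 0.4]
grip_width: 0.0281
gripper_force: 59.2
```

```bash
python3 -c "
from st import *
st()"
```

```text
t 9.125 p [ 0.4653 -0.1505  0.0219] fix 3.0 47.4 yaw -9.22 tilt [ 0. -0.] Ffix 0.2 -0.4 0.4 w 0.0281 59.2
```

servo_tool:
  deltas:
    - {"tx": 0.04,"ty": 0,"tz": 0,"ax": 0,"ay": 0,"az": 0,"jaw": 2.6}
    - {"tx": 0.08,"ty": 0,"tz": 0,"ax": 0,"ay": 0,"az": 0,"jaw": 2.6}
    - {"tx": 0.08,"ty": 0,"tz": 0,"ax": 0,"ay": 0,"az": 0,"jaw": 2.6}

```text
clock: 9.5
tcp_pos: [0.4655, -0.1497, 0.0219]
tool_rot: [2.393, 2.036, 0.0]
force: [0.3, 0.2, -0.9]
grip_width: 0.0281
gripper_force: 59.2
```

servo_tool:
  deltas:
    - {"tx": 0.03,"ty": 0,"tz": 0,"ax": 0,"ay": 0,"az": 0,"jaw": 2.6}
    - {"tx": 0.06,"ty": 0,"tz": 0,"ax": 0,"ay": 0,"az": 0,"jaw": 2.6}
    - {"tx": 0.06,"ty": 0,"tz": 0,"ax": 0,"ay": 0,"az": 0,"jaw": 2.6}

```text
clock: 9.88
tcp_pos: [0.4655, -0.1493, 0.0219]
tool_rot: [2.393, 2.035, -0.0]
force: [-0.5, -0.4, -1.1]
grip_width: 0.0279
gripper_force: 59.2
```

servo_tool:
  deltas:
    - {"tx": 0.03,"ty": 0,"tz": 0,"ax": 0,"ay": 0,"az": 0,"jaw": 2.6}
    - {"tx": 0.06,"ty": 0,"tz": 0,"ax": 0,"ay": 0,"az": 0,"jaw": 2.6}
    - {"tx": 0.06,"ty": 0,"tz": 0,"ax": 0,"ay": 0,"az": 0,"jaw": 2.6}

```text
clock: 10.25
tcp_pos: [0.4655, -0.1492, 0.0219]
tool_rot: [2.393, 2.035, -0.001]
force: [-1.6, -2.5, -0.6]
grip_width: 0.0278
gripper_force: 59.2
```

```bash
python3 -c "
from st import *
st()"
```

```text
t 10.25 p [ 0.4655 -0.1492  0.0219] fix 2.9 48.7 yaw -9.25 tilt [-0.0002 -0.0008] Ffix -1.2 -2.7 -0.6 w 0.0278 59.2
```

Contact felt (2.7 N). I press slightly more, relax, then go sideways to the fence.

servo_tool:
  deltas:
    - {"tx": 0.04,"ty": 0,"tz": 0,"ax": 0,"ay": 0,"az": 0,"jaw": 2.6}
    - {"tx": 0.04,"ty": 0,"tz": 0,"ax": 0,"ay": 0,"az": 0,"jaw": 2.6}

```text
clock: 10.5
tcp_pos: [0.4655, -0.1492, 0.0219]
tool_rot: [2.393, 2.034, -0.002]
force: [-0.1, -3.8, -0.6]
grip_width: 0.0279
gripper_force: 59.2
```

servo_tool:
  deltas:
    - {"tx": -0.05,"ty": 0.1,"tz": 0,"ax": 0,"ay": 0,"az": 0,"jaw": 2.6}
    - {"tx": -0.05,"ty": 0.3,"tz": 0,"ax": 0,"ay": 0,"az": 0,"jaw": 2.6}
    - {"tx": -0.05,"ty": 0.5,"tz": 0,"ax": 0,"ay": 0,"az": 0,"jaw": 2.6}
    - {"tx": -0.05,"ty": 0.5,"tz": 0,"ax": 0,"ay": 0,"az": 0,"jaw": 2.6}

```text
clock: 11.0
tcp_pos: [0.4679, -0.1496, 0.0217]
tool_rot: [-2.39, -2.033, 0.007]
force: [-6.6, -3.6, 5.3]
grip_width: 0.0277
gripper_force: 59.9
```

```bash
python3 -c "
from st import *
st()"
```

```text
t 11.0 p [ 0.4679 -0.1496  0.0217] fix 5.3 48.7 yaw -9.22 tilt [-0.0058 -0.0002] Ffix -5.9 -4.6 5.3 w 0.0277 59.9
```

Sideways contact came earlier than expected, so I look.

```bash
python3 -c "
from st import *
s,M,ex,ey=st()
c=cam('wrist'); np.save('c7.npy',c,allow_pickle=True)
c2=cam('scene'); P=px(c2,s['tcp_pos']); u,v=P.astype(int); print(P)
a=cv2.resize(c2['image'][v-60:v+40,u-60:u+60],(480,400),interpolation=cv2.INTER_CUBIC)
b=cv2.resize(c['image'][60:320,180:430],None,fx=1.2,fy=1.5)
b=cv2.resize(b,(300,400)); cv2.imwrite('pics/w7.png',np.hstack([b,a]))"
```

```text
t 11.0 p [ 0.4679 -0.1496  0.0217] fix 5.3 48.7 yaw -9.22 tilt [-0.0058 -0.0002] Ffix -5.9 -4.6 5.3 w 0.0277 59.9
[247.2138024  242.79571348]
```

View pics/w7.png

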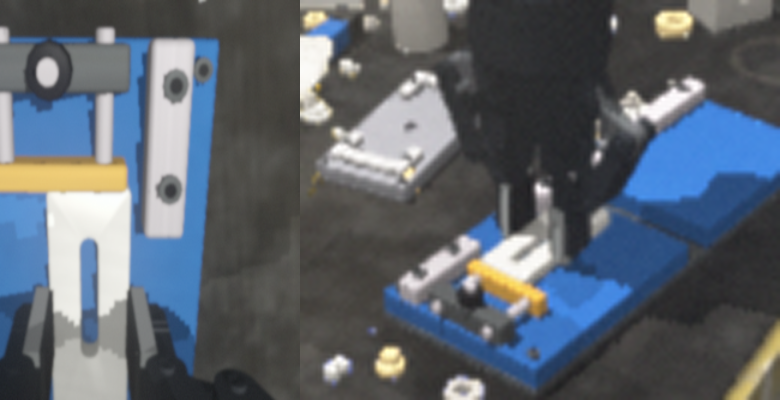

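No more pictures are left, so I use numbers from here. The front of the plate is still several mm from the fence, so something else is being touched. I check the moment and the position of the fence end.

```bash
python3 -c "
from st import *
s,M,ex,ey=st(); T=np.array(s['torque']); print('torque fix',T[:2]@ex,T[:2]@ey,T[2])
c=np.load('c6.npy',allow_pickle=True).item()
for u,v,z in [(336,280,.032),(352,280,.032),(370,290,.032),(349,182,.02)]:
    P=ray(c,u,v,z)[:2]-FO; print(u,v,P@ex*1e3,P@ey*1e3)
c=np.load('c7.npy',allow_pickle=True).item()
for n,u,v,z in [('plateR front',288,185,.028),('fence',301,213,.02),('fence',301,213,.032)]:
    P=ray(c,u,v,z)[:2]-FO; print(n,P@ex*1e3,P@ey*1e3)
# brightness profile along row at several rows
for v in (190,200,210): print(v,c['image'][v,280:345:1].mean(1).astype(int).tolist())
"
```

```text
t 11.1 p [ 0.4679 -0.1496  0.0217] fix 5.3 48.7 yaw -9.22 tilt [-0.0057 -0.0002] Ffix -5.4 -3.5 4.9 w 0.0275 59.9
torque fix -0.9233138853545986 1.1597894598031468 0.0698886528998544
336 280 22.42441411671609 31.36032056980833
352 280 29.73072718701373 31.361881274428
370 290 38.54681163457556 26.01600509248079
349 182 27.621269943440065 74.4536258867455
plateR front 19.89754193447836 89.62807295443038
fence 27.161296511130455 73.58854188450444
fence 25.433954342994237 78.44650916941174
190 [252, 250, 246, 242, 239, 236, 235, 228, 208, 175, 146, 138, 137, 136, 129, 109, 93, 91, 94, 97, 109, 135, 160, 179, 192, 203, 211, 213, 212, 211, 210, 209, 207, 198, 178, 145, 127, 122, 120, 117, 116, 116, 114, 115, 118, 122, 130, 145, 168, 191, 203, 204, 199, 185, 161, 140, 134, 133, 133, 132, 132, 132, 132, 133, 133]
200 [235, 235, 235, 234, 236, 235, 234, 224, 198, 164, 142, 129, 110, 94, 92, 90, 92, 92, 96, 102, 121, 148, 171, 186, 198, 207, 211, 211, 211, 210, 212, 211, 210, 210, 211, 211, 213, 215, 215, 213, 212, 211, 210, 210, 211, 213, 212, 212, 210, 209, 206, 200, 188, 163, 139, 133, 133, 132, 133, 132, 132, 131, 132, 133, 132]
210 [234, 234, 234, 234, 233, 233, 231, 219, 188, 154, 139, 131, 116, 101, 94, 94, 93, 92, 93, 106, 133, 160, 179, 192, 202, 208, 210, 209, 209, 210, 209, 210, 209, 209, 210, 211, 213, 213, 212, 211, 209, 209, 209, 209, 210, 210, 211, 208, 208, 205, 200, 188, 162, 139, 132, 132, 132, 132, 132, 131, 131, 130, 131, 131, 131]
```

servo_tool:
  deltas:
    - {"tx": -0.1,"ty": -0.3,"tz": 0,"ax": 0,"ay": 0,"az": 0,"jaw": 2.6}
    - {"tx": -0.1,"ty": -0.3,"tz": 0,"ax": 0,"ay": 0,"az": 0,"jaw": 2.6}

```text
clock: 11.35
tcp_pos: [0.4677, -0.1496, 0.0219]
tool_rot: [2.392, 2.036, 0.001]
force: [-0.8, -2.3, -0.9]
grip_width: 0.0277
gripper_force: 59.2
```

```bash
python3 -c "
from st import *
s,M,ex,ey=st(); T=np.array(s['torque']); print('torque fix',T[:2]@ex,T[:2]@ey,T[2])"
```

```text
t 11.35 p [ 0.4677 -0.1496  0.0219] fix 5.1 48.7 yaw -9.2 tilt [0.0005 0.0004] Ffix -0.4 -2.4 -0.9 w 0.0277 59.2
torque fix -0.5304344522352034 0.11232692050172188 -0.01627237815505954
```

The moments are consistent with friction at the brass plus a fingertip dragging on the table, so I back off the stop by 1 mm, raise 0.6 mm and retry.

servo_tool:
  deltas:
    - {"tx": -0.1,"ty": 0,"tz": -0.06,"ax": 0,"ay": 0,"az": 0,"jaw": 2.6}
    - {"tx": -0.15,"ty": 0.1,"tz": -0.06,"ax": 0,"ay": 0,"az": 0,"jaw": 2.6}
    - {"tx": -0.15,"ty": 0.25,"tz": -0.06,"ax": 0,"ay": 0,"az": 0,"jaw": 2.6}
    - {"tx": -0.15,"ty": 0.25,"tz": -0.06,"ax": 0,"ay": 0,"az": 0,"jaw": 2.6}

```text
clock: 11.85
tcp_pos: [0.4701, -0.1515, 0.0225]
tool_rot: [2.392, 2.036, 0.001]
force: [0.0, -0.2, -1.4]
grip_width: 0.0276
gripper_force: 59.2
```

```bash
python3 -c "
from st import *
s,M,ex,ey=st(); T=np.array(s['torque']); print('torque fix',T[:2]@ex,T[:2]@ey,T[2])"
```

```text
t 11.85 p [ 0.4701 -0.1515  0.0225] fix 7.9 47.2 yaw -9.2 tilt [0.0005 0.0004] Ffix 0.0 -0.2 -1.4 w 0.0276 59.2
torque fix -0.026579422037045487 0.042036027838088234 -0.027750070381738833
```

Free now. I creep to the fence.

servo_tool:
  deltas:
    - {"tx": 0,"ty": 0.05,"tz": 0,"ax": 0,"ay": 0,"az": 0,"jaw": 2.6}
    - {"tx": 0,"ty": 0.1,"tz": 0,"ax": 0,"ay": 0,"az": 0,"jaw": 2.6}
    - {"tx": 0,"ty": 0.1,"tz": 0,"ax": 0,"ay": 0,"az": 0,"jaw": 2.6}

```text
clock: 12.22
tcp_pos: [0.4707, -0.152, 0.0225]
tool_rot: [2.393, 2.036, 0.0]
force: [-0.0, -0.7, -0.5]
grip_width: 0.0276
gripper_force: 59.2
```

servo_tool:
  deltas:
    - {"tx": 0,"ty": 0.05,"tz": 0,"ax": 0,"ay": 0,"az": 0,"jaw": 2.6}
    - {"tx": 0,"ty": 0.1,"tz": 0,"ax": 0,"ay": 0,"az": 0,"jaw": 2.6}
    - {"tx": 0,"ty": 0.1,"tz": 0,"ax": 0,"ay": 0,"az": 0,"jaw": 2.6}

```text
clock: 12.6
tcp_pos: [0.4714, -0.1522, 0.0224]
tool_rot: [-2.393, -2.035, 0.001]
force: [-0.7, -0.2, -0.5]
grip_width: 0.0274
gripper_force: 59.3
```

```bash
python3 -c "
from st import *
s,M,ex,ey=st(); T=np.array(s['torque']); print('torque fix',T[:2]@ex,T[:2]@ey,T[2])"
```

```text
t 12.6 p [ 0.4714 -0.1522  0.0224] fix 9.2 46.7 yaw -9.22 tilt [-0.0005  0.0001] Ffix -0.6 -0.3 -0.5 w 0.0274 59.3
torque fix 0.005836300586548252 0.10151593023528549 0.01093098734233541
```

servo_tool:
  deltas:
    - {"tx": 0,"ty": 0.05,"tz": 0,"ax": 0,"ay": 0,"az": 0,"jaw": 2.6}
    - {"tx": 0,"ty": 0.1,"tz": 0,"ax": 0,"ay": 0,"az": 0,"jaw": 2.6}
    - {"tx": 0,"ty": 0.1,"tz": 0,"ax": 0,"ay": 0,"az": 0,"jaw": 2.6}

```text
clock: 12.98
tcp_pos: [0.4716, -0.1521, 0.0222]
tool_rot: [-2.392, -2.034, 0.002]
force: [-3.6, 0.6, 0.1]
grip_width: 0.0278
gripper_force: 59.4
```

```bash
python3 -c "
from st import *
s,M,ex,ey=st(); T=np.array(s['torque']); print('torque fix',T[:2]@ex,T[:2]@ey,T[2])"
```

```text
t 12.975 p [ 0.4716 -0.1521  0.0222] fix 9.4 46.8 yaw -9.24 tilt [-0.0022  0.0004] Ffix -3.6 0.1 0.1 w 0.0278 59.4
torque fix -0.0718153516076072 0.6814690800746842 -0.05763930940893927
```

Fence contact is at x≈9.3, as expected. I press a little to square it, lower slightly and release.

servo_tool:
  deltas:
    - {"tx": 0,"ty": 0.05,"tz": 0,"ax": 0,"ay": 0,"az": 0,"jaw": 2.6}
    - {"tx": 0,"ty": 0.1,"tz": 0,"ax": 0,"ay": 0,"az": 0,"jaw": 2.6}
    - {"tx": 0,"ty": 0.1,"tz": 0.05,"ax": 0,"ay": 0,"az": 0,"jaw": 2.6}
    - {"tx": 0,"ty": 0.1,"tz": 0.05,"ax": 0,"ay": 0,"az": 0,"jaw": 2.6}

```text
clock: 13.48
tcp_pos: [0.4717, -0.1522, 0.0217]
tool_rot: [-2.391, -2.033, 0.004]
force: [-5.8, 0.6, 3.3]
grip_width: 0.0281
gripper_force: 59.7
```

```bash
python3 -c "
from st import *
s,M,ex,ey=st(); T=np.array(s['torque']); print('torque fix',T[:2]@ex,T[:2]@ey,T[2])"
```

```text
t 13.475 p [ 0.4717 -0.1522  0.0217] fix 9.5 46.7 yaw -9.25 tilt [-0.004   0.0006] Ffix -5.8 -0.4 3.3 w 0.0281 59.7
torque fix 0.05001950280824696 1.3090352105630891 -0.15843583127965988
```

servo_tool:
  deltas:
    - {"tx": 0,"ty": -0.05,"tz": 0,"ax": 0,"ay": 0,"az": 0,"jaw": 3.1}
    - {"tx": 0,"ty": -0.15,"tz": 0,"ax": 0,"ay": 0,"az": 0,"jaw": 4.0}
    - {"tx": 0,"ty": -0.15,"tz": 0,"ax": 0,"ay": 0,"az": 0,"jaw": 4.0}
    - {"tx": 0,"ty": -0.15,"tz": 0,"ax": 0,"ay": 0,"az": 0,"jaw": 4.0}
    - {"tx": 0,"ty": -0.15,"tz": 0,"ax": 0,"ay": 0,"az": 0,"jaw": 4.0}

```text
clock: 14.1
tcp_pos: [0.4727, -0.1523, 0.0222]
tool_rot: [2.392, 2.035, 0.001]
force: [-0.3, -0.1, 0.0]
grip_width: 0.0399
gripper_force: 0.0
```

```bash
python3 -c "
from st import *
from fit import *
s,M,ex,ey=st()
c=cam('wrist'); np.save('c8.npy',c,allow_pickle=True)
im,o=warp(c,.028,.42,.54,-.24,-.04,8000); x0,y0,k=o
# metric map in fixture frame: right edge of plate and fence inner line per row
for fy in (60,65,70,80,84,87):
    row=[]
    for fx in np.arange(-16,44,1.):
        P=FO+ex*fx/1e3+ey*fy/1e3; q=px(c,(*P,.028)); row.append(int(c['image'][int(round(q[1])),int(round(q[0]))].mean()))
    print(fy,row)
"
```

```text
t 14.1 p [ 0.4727 -0.1523  0.0222] fix 10.5 46.8 yaw -9.21 tilt [ 0.001  -0.0003] Ffix -0.3 -0.2 0.0 w 0.0399 0.0
60 [129, 125, 124, 123, 120, 108, 125, 131, 131, 132, 110, 197, 225, 227, 227, 228, 229, 230, 230, 230, 231, 232, 217, 151, 138, 138, 138, 116, 100, 123, 211, 228, 229, 230, 231, 231, 231, 232, 233, 233, 226, 172, 135, 136, 135, 134, 133, 132, 128, 124, 130, 133, 132, 132, 132, 130, 130, 130, 129, 130]
65 [130, 129, 129, 130, 131, 131, 132, 133, 134, 134, 135, 174, 224, 228, 230, 230, 231, 232, 232, 233, 234, 234, 218, 153, 140, 140, 141, 140, 133, 121, 227, 230, 231, 232, 232, 232, 232, 233, 233, 233, 229, 184, 138, 136, 135, 136, 135, 135, 134, 134, 132, 131, 130, 128, 130, 129, 130, 129, 130, 129]
70 [131, 133, 132, 131, 130, 133, 134, 134, 135, 134, 132, 183, 224, 227, 228, 228, 229, 229, 230, 231, 232, 232, 214, 152, 142, 143, 142, 142, 119, 118, 225, 229, 229, 230, 231, 231, 233, 234, 235, 236, 234, 196, 140, 138, 138, 138, 137, 135, 135, 134, 135, 132, 132, 132, 131, 132, 131, 131, 131, 130]
80 [146, 148, 148, 149, 150, 149, 149, 151, 150, 147, 144, 194, 239, 233, 228, 229, 229, 230, 234, 236, 236, 236, 236, 238, 238, 238, 239, 240, 240, 241, 242, 243, 243, 243, 238, 233, 233, 232, 233, 233, 220, 143, 177, 201, 209, 208, 209, 208, 209, 211, 209, 207, 209, 208, 204, 187, 132, 132, 132, 131]
84 [147, 148, 148, 149, 148, 149, 150, 152, 151, 151, 152, 193, 226, 229, 232, 238, 242, 243, 244, 244, 246, 246, 247, 248, 248, 248, 249, 250, 249, 250, 250, 250, 251, 250, 251, 250, 249, 244, 234, 233, 211, 129, 170, 197, 210, 210, 209, 210, 212, 214, 210, 208, 210, 209, 204, 185, 138, 131, 132, 131]
87 [134, 134, 135, 136, 136, 136, 136, 135, 136, 135, 136, 189, 232, 241, 247, 247, 248, 247, 248, 249, 249, 249, 250, 250, 250, 251, 251, 251, 251, 251, 251, 251, 251, 251, 251, 251, 251, 251, 251, 250, 242, 151, 166, 194, 210, 209, 210, 187, 143, 134, 123, 131, 154, 195, 205, 191, 135, 132, 131, 131]
```

The plate lies flush: its right edge is at x≈24.8 against the fence at 25, the left edge stays constant to within 0.2 mm along y, and the fingers read zero force. I regrip it through the window and lift.

servo_tool:
  deltas:
    - {"tx": 0,"ty": -0.07,"tz": 0.03,"ax": 0,"ay": 0,"az": 0,"jaw": 3.9}
    - {"tx": 0,"ty": -0.07,"tz": 0.03,"ax": 0,"ay": 0,"az": 0,"jaw": 3.2}
    - {"tx": 0,"ty": -0.07,"tz": 0.03,"ax": 0,"ay": 0,"az": 0,"jaw": 2.6}
    - {"tx": 0,"ty": -0.07,"tz": 0.03,"ax": 0,"ay": 0,"az": 0,"jaw": 2.6}
    - {"tx": 0,"ty": -0.07,"tz": 0.03,"ax": 0,"ay": 0,"az": 0,"jaw": 2.6}

```text
clock: 14.78
tcp_pos: [0.4715, -0.1521, 0.022]
tool_rot: [2.393, 2.036, -0.0]
force: [-1.9, 1.4, 4.3]
grip_width: 0.0276
gripper_force: 59.4
```

servo_tool:
  deltas:
    - {"tx": 0,"ty": 0,"tz": -0.4,"ax": 0,"ay": 0,"az": 0,"jaw": 2.6}
    - {"tx": 0,"ty": 0,"tz": -1.5,"ax": 0,"ay": 0,"az": 0,"jaw": 2.6}
    - {"tx": 0,"ty": 0,"tz": -4,"ax": 0,"ay": 0,"az": 0,"jaw": 2.6}
    - {"tx": 0,"ty": 0,"tz": -7,"ax": 0,"ay": 0,"az": 0,"jaw": 2.6}
    - {"tx": 0,"ty": 0,"tz": -7,"ax": 0,"ay": 0,"az": 0,"jaw": 2.6}

```text
clock: 15.4
tcp_pos: [0.4739, -0.1527, 0.0945]
tool_rot: [2.388, 2.032, 0.005]
force: [0.8, 0.5, -0.9]
grip_width: 0.0281
gripper_force: 59.3
```

```bash
python3 -c "
from st import *
s,M,ex,ey=st(); p=np.array(s['tcp_pos'])
print(M.T@(np.array([.610,-.2328,p[2]])-p)*100)
c=cam('wrist'); np.save('c9.npy',c,allow_pickle=True)
for d in eyes.pinpoint('wrist','plate')[:2]: print(d['p'],w(c,d['location'])-p)
# plate edges in tool frame at plate top plane ~ tcp z+.006
for tx in (.025,.03,.035,.04):
  print(tx,[int(c['image'][tuple(np.round(px(c,p+M@np.array([tx,ty/1e3,-.006]))).astype(int)[::-1])].mean()) for ty in range(-22,23)])
print([int(c['image'][tuple(np.round(px(c,p+M@np.array([t/1e3,.010,-.006]))).astype(int)[::-1])].mean()) for t in range(30,52)])
print([int(c['image'][tuple(np.round(px(c,p+M@np.array([t/1e3,.0,-.006]))).astype(int)[::-1])].mean()) for t in range(-52,-30)])
"
```

```text
t 15.4 p [ 0.4739 -0.1527  0.0945] fix 11.8 46.6 yaw -9.22 tilt [ 0.0062 -0.0021] Ffix 0.7 0.6 -0.9 w 0.0281 59.3
[-5.72689314 14.71331212  0.10197013]
0.7 [ 0.00081941  0.00112834 -0.0033049 ]
0.025 [120, 107, 103, 103, 103, 104, 105, 150, 215, 223, 224, 225, 226, 226, 227, 227, 228, 228, 227, 185, 119, 110, 115, 117, 131, 161, 215, 226, 227, 228, 229, 229, 230, 230, 230, 231, 230, 195, 139, 133, 132, 140, 143, 144, 143]
0.03 [145, 139, 109, 104, 105, 106, 106, 119, 222, 225, 227, 227, 227, 228, 228, 228, 227, 228, 229, 228, 227, 228, 229, 229, 230, 230, 231, 231, 229, 227, 228, 228, 228, 228, 228, 228, 227, 207, 143, 130, 133, 142, 145, 146, 143]
0.035 [144, 133, 106, 106, 106, 106, 106, 137, 209, 224, 224, 224, 226, 230, 234, 234, 235, 236, 236, 238, 238, 239, 241, 241, 242, 243, 243, 244, 245, 245, 245, 242, 234, 229, 229, 229, 229, 216, 135, 132, 130, 129, 130, 130, 129]
0.04 [145, 145, 120, 104, 97, 92, 89, 146, 219, 233, 241, 242, 243, 243, 244, 244, 245, 245, 246, 246, 246, 247, 247, 247, 247, 247, 248, 247, 247, 248, 247, 247, 248, 247, 247, 246, 235, 198, 138, 131, 130, 131, 130, 130, 130]
[228, 227, 228, 229, 230, 234, 242, 247, 247, 247, 248, 246, 190, 160, 147, 135, 134, 134, 138, 188, 203, 203]
[138, 138, 138, 139, 139, 139, 139, 140, 147, 159, 174, 174, 175, 176, 176, 173, 173, 174, 174, 173, 173, 174]
```

The plate is held, centred in the grip. I carry it over the nest.

servo_tool:
  deltas:
    - {"tx": -1.5,"ty": 4,"tz": 0,"ax": 0,"ay": 0,"az": -0.05,"jaw": 2.6}
    - {"tx": -3,"ty": 8.5,"tz": 0,"ax": 0,"ay": 0,"az": -0.13,"jaw": 2.6}
    - {"tx": -5,"ty": 12.5,"tz": 0,"ax": 0,"ay": 0,"az": -0.211,"jaw": 2.6}
    - {"tx": -5.7,"ty": 14.7,"tz": 0,"ax": 0,"ay": 0,"az": -0.211,"jaw": 2.6}
    - {"tx": -5.7,"ty": 14.7,"tz": 0,"ax": 0,"ay": 0,"az": -0.211,"jaw": 2.6}

```text
clock: 16.12
tcp_pos: [0.6073, -0.2325, 0.0893]
tool_rot: [-2.165, -2.273, 0.001]
force: [-0.3, -0.3, -0.5]
grip_width: 0.0276
gripper_force: 59.4
```

servo_tool:
  deltas:
    - {"tx": 0,"ty": 0,"tz": 0,"ax": 0,"ay": 0,"az": 0,"jaw": 2.6}
    - {"tx": 0,"ty": 0,"tz": 0,"ax": 0,"ay": 0,"az": 0,"jaw": 2.6}

```text
clock: 16.38
tcp_pos: [0.6063, -0.2311, 0.0914]
tool_rot: [-2.163, -2.276, 0.001]
force: [0.5, 0.7, -0.5]
grip_width: 0.0277
gripper_force: 59.4
```

```bash
python3 -c "
from st import *
s,M,ex,ey=st(); p=np.array(s['tcp_pos'])
print(M.T@(np.array([.610,-.2328,p[2]])-p)*100)
c3=np.load('c3.npy',allow_pickle=True).item(); c=cam('wrist'); np.save('c10.npy',c,allow_pickle=True)
# wall tops z=.018: optimise nest pose by matching wall template brightness in given picture
from scipy.optimize import minimize
def samp(cc,q,z):
    a=np.deg2rad(q[2]); e=np.array([[np.cos(a),np.sin(a)],[-np.sin(a),np.cos(a)]])
    g=cv2.GaussianBlur(cc['image'],(3,3),0).mean(2).astype(np.float32)
    def f(pts):
        W=np.c_[np.array(q[:2])+pts@e,np.full(len(pts),z)]
        uv=np.array([px(cc,x) for x in W],np.float32); return cv2.remap(g,uv[:,:1].copy(),uv[:,1:].copy(),cv2.INTER_LINEAR).ravel()
    return f
gx=np.arange(-30,30.1,1.5); gy=np.arange(-58,58.1,1.5); X,Y=np.meshgrid(gx,gy); X=X.ravel();Y=Y.ravel()
wall=((abs(X)<25)&(abs(Y)<53.5))&~((abs(X)<17)&(abs(Y)<45.5))&~((abs(X)>17)&(abs(Y)<27))
def score(cc,mask=None):
    P=np.c_[X,Y]/1e3; W=wall
    if mask is not None: P=P[mask];W=W[mask]
    return lambda q: -np.corrcoef(samp(cc,[q[0]/1e3,q[1]/1e3,q[2]],.018)(P),W)[0,1]
q0=[610,-232.8,2.9]
sim=np.array(q0)+np.array([[0,0,0],[3,0,0],[0,3,0],[0,0,2]])
r=minimize(score(c3),q0,method='Nelder-Mead',options=dict(initial_simplex=sim)); print('c3',r.x.round(2),r.fun)
for m in [Y>44]:
    r=minimize(score(c,m),q0,method='Nelder-Mead',options=dict(initial_simplex=sim)); print('c10',r.x.round(2),r.fun)
c=cam('top')
r=minimize(score(c),q0,method='Nelder-Mead',options=dict(initial_simplex=sim)); print('top(occl)',r.x.round(2),r.fun)
"
```

```text
t 16.375 p [ 0.6063 -0.2311  0.0914] fix 155.1 -9.5 yaw 2.92 tilt [-0.0016  0.0004] Ffix 0.4 0.8 -0.5 w 0.0277 59.4
[-0.19305322  0.35593243 -0.00064678]
c3 [ 609.89 -233.03    3.17] -0.5372686499693052
c10 [ 609.91 -232.88    3.18] -0.7337030838409426
top(occl) [ 602.16 -235.47   11.69] -0.3197202548162589
```

Two pictures agree on the nest: (0.6099, -0.2329), yaw 3.2°. I correct the position and descend.

servo_tool:
  deltas:
    - {"tx": -0.15,"ty": 0.35,"tz": 1,"ax": 0,"ay": 0,"az": -0.005,"jaw": 2.6}
    - {"tx": -0.15,"ty": 0.35,"tz": 3,"ax": 0,"ay": 0,"az": -0.005,"jaw": 2.6}
    - {"tx": -0.15,"ty": 0.35,"tz": 5,"ax": 0,"ay": 0,"az": -0.005,"jaw": 2.6}
    - {"tx": -0.15,"ty": 0.35,"tz": 6,"ax": 0,"ay": 0,"az": -0.005,"jaw": 2.6}
    - {"tx": -0.15,"ty": 0.35,"tz": 6,"ax": 0,"ay": 0,"az": -0.005,"jaw": 2.6}

```text
clock: 17.1
tcp_pos: [0.6101, -0.233, 0.0303]
tool_rot: [-2.158, -2.28, 0.002]
force: [-0.1, -0.7, -1.2]
grip_width: 0.0274
gripper_force: 59.4
```

```bash
python3 -c "
from st import *
s,M,ex,ey=st(); p=np.array(s['tcp_pos'])
print(M.T@(np.array([.6099,-.2329,.0142])-p)*100)"
```

```text
t 17.1 p [ 0.6101 -0.233   0.0303] fix 159.1 -10.8 yaw 3.16 tilt [-0.0023  0.0008] Ffix 0.0 -0.7 -1.2 w 0.0274 59.4
[ 0.01086739 -0.01859404  1.61147317]
```

servo_tool:
  deltas:
    - {"tx": 0.05,"ty": 0,"tz": 0.5,"ax": 0,"ay": 0,"az": 0,"jaw": 2.6}
    - {"tx": 0.05,"ty": 0,"tz": 1.0,"ax": 0,"ay": 0,"az": 0,"jaw": 2.6}
    - {"tx": 0.05,"ty": 0,"tz": 1.4,"ax": 0,"ay": 0,"az": 0,"jaw": 2.6}
    - {"tx": 0.05,"ty": 0,"tz": 1.5,"ax": 0,"ay": 0,"az": 0,"jaw": 2.6}
    - {"tx": 0.05,"ty": 0,"tz": 1.5,"ax": 0,"ay": 0,"az": 0,"jaw": 2.6}

```text
clock: 17.73
tcp_pos: [0.611, -0.2328, 0.0166]
tool_rot: [-2.159, -2.282, 0.0]
force: [-0.3, -0.4, -0.0]
grip_width: 0.0274
gripper_force: 59.4
```

```bash
python3 -c "
from st import *
st()"
```

```text
t 17.725 p [ 0.611  -0.2328  0.0166] fix 159.9 -10.4 yaw 3.16 tilt [-0.0001  0.    ] Ffix -0.2 -0.5 -0.0 w 0.0274 59.4
```

servo_tool:
  deltas:
    - {"tx": 0,"ty": -0.06,"tz": 0.1,"ax": 0,"ay": 0,"az": 0,"jaw": 2.6}
    - {"tx": 0,"ty": -0.06,"tz": 0.2,"ax": 0,"ay": 0,"az": 0,"jaw": 2.6}
    - {"tx": 0,"ty": -0.06,"tz": 0.25,"ax": 0,"ay": 0,"az": 0,"jaw": 2.6}
    - {"tx": 0,"ty": -0.06,"tz": 0.25,"ax": 0,"ay": 0,"az": 0,"jaw": 2.6}

```text
clock: 18.23
tcp_pos: [0.6104, -0.2328, 0.0142]
tool_rot: [-2.159, -2.282, 0.0]
force: [-0.4, 0.4, -0.2]
grip_width: 0.0277
gripper_force: 59.4
```

```bash
python3 -c "
from st import *
st()"
```

```text
t 18.225 p [ 0.6104 -0.2328  0.0142] fix 159.3 -10.5 yaw 3.16 tilt [-0. -0.] Ffix -0.4 0.4 -0.2 w 0.0277 59.4
```

The plate should be within 1 mm of the floor. I release, then retreat straight up.

servo_tool:
  deltas:
    - {"tx": 0,"ty": 0,"tz": 0.04,"ax": 0,"ay": 0,"az": 0,"jaw": 2.6}
    - {"tx": 0,"ty": 0,"tz": 0.04,"ax": 0,"ay": 0,"az": 0,"jaw": 3.1}
    - {"tx": 0,"ty": 0,"tz": 0.04,"ax": 0,"ay": 0,"az": 0,"jaw": 4.2}
    - {"tx": 0,"ty": 0,"tz": 0.04,"ax": 0,"ay": 0,"az": 0,"jaw": 4.2}
    - {"tx": 0,"ty": 0,"tz": 0.04,"ax": 0,"ay": 0,"az": 0,"jaw": 4.2}

```text
clock: 18.85
tcp_pos: [0.6104, -0.2328, 0.0138]
tool_rot: [2.159, 2.282, 0.0]
force: [-0.7, -0.2, 0.5]
grip_width: 0.0416
gripper_force: 0.0
```

servo_tool:
  deltas:
    - {"tx": 0,"ty": 0,"tz": -1,"ax": 0,"ay": 0,"az": 0,"jaw": 4.2}
    - {"tx": 0,"ty": 0,"tz": -4,"ax": 0,"ay": 0,"az": 0,"jaw": 4.2}
    - {"tx": 0,"ty": 0,"tz": -9,"ax": 0,"ay": 0,"az": 0,"jaw": 4.2}
    - {"tx": 0,"ty": 0,"tz": -14,"ax": 0,"ay": 0,"az": 0,"jaw": 4.2}
    - {"tx": 0,"ty": 0,"tz": -14,"ax": 0,"ay": 0,"az": 0,"jaw": 4.2}

```text
clock: 19.48
tcp_pos: [0.6144, -0.2334, 0.1608]
tool_rot: [2.152, 2.273, 0.009]
force: [0.1, -0.1, -0.6]
grip_width: 0.0419
gripper_force: 0.0
```

```bash
python3 -c "
from st import *
from fit import *
s,M,ex,ey=st(); p=np.array(s['tcp_pos'])
c=cam('wrist')
for d in eyes.pinpoint('wrist','plate')[:2]: print(round(d['p'],2),w(c,d['location']).round(4))
a=np.deg2rad(3.18); e=np.array([[np.cos(a),np.sin(a)],[-np.sin(a),np.cos(a)]])
def g(x,y):
    q=px(c,(*(np.array([.6099,-.2329])+np.array([x,y])/1e3@e),.020)); u,v=np.round(q).astype(int)
    return int(c['image'][v,u].mean()) if 0<=u<512 and 0<=v<384 else -1
for y in (-20,0,20): print(y,[g(x,y) for x in range(-22,23)])
for x in (-10,10): print(x,[g(x,y) for y in range(-52,-36)],[g(x,y) for y in range(36,52)])
"
```

```text
t 19.475 p [ 0.6144 -0.2334  0.1608] fix 163.4 -10.5 yaw 3.15 tilt [ 0.0123 -0.0038] Ffix 0.2 -0.1 -0.6 w 0.0419 0.0
0.8 [ 0.6073 -0.2327  0.0104]
0.26 [ 0.4904 -0.1499  0.0208]
-20 [149, 146, 146, 143, 133, 129, 123, 138, 160, 172, 176, 176, 177, 175, 178, 224, 236, 239, 239, 239, 240, 239, 240, 239, 239, 239, 240, 239, 239, 239, 239, 239, 239, 239, 240, 240, 238, 230, 208, 188, 181, 181, 180, 181, 181]
0 [179, 180, 179, 180, 180, 177, 172, 171, 192, 223, 238, 239, 239, 239, 239, 240, 240, 239, 230, 201, 150, 106, 92, 91, 104, 129, 183, 223, 237, 239, 240, 240, 240, 240, 240, 240, 239, 231, 208, 172, 177, 182, 183, 182, 183]
20 [181, 180, 180, 181, 179, 172, 151, 174, 215, 233, 239, 239, 235, 225, 224, 224, 225, 226, 227, 194, 171, 163, 162, 161, 160, 146, 172, 204, 216, 220, 222, 225, 225, 226, 227, 228, 228, 207, 183, 166, 163, 162, 163, 163, 163]
-10 [133, 146, 152, 154, 156, 156, 151, 138, 134, 149, 162, 168, 170, 172, 171, 170] [231, 234, 236, 237, 236, 214, 182, 168, 175, 172, 186, 214, 225, 228, 232, 232]
10 [195, 213, 221, 221, 223, 223, 217, 201, 192, 213, 232, 238, 239, 239, 239, 238] [237, 238, 239, 239, 239, 217, 183, 162, 167, 175, 194, 216, 227, 230, 234, 235]
```

The plate lies in the pocket, about +0.5 mm across and -0.8 mm along, released. I hand the job in.

```bash
python3 -c "
from h import *
print(order.job_done())"
```

```text
the job is handed in; nothing more can be done
None
```

The plate was pressed against the brass stop (3.8 N felt), left flush with the fence and released, then laid in the drilling nest about 1 mm off centre. The job is handed in at about 20 s of the 58 s; the judge's verdict was not shown.

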